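Hold a tube rack home in the datum corner of the rack code reader

TASK

Read in the samples: pick up the white rack of capped tubes and, keeping it upright, set it down on the window of the rack code reader, short of the two fences so that it does not come down on their sprung switch noses; the rack's cut corner must face the reader's keyed corner. Then slide it along the window into that corner, without ramming it, until it lies flush against both fences at once and both switch noses are pushed in, and finish still gripping it and pressing it home, because the springs push it out again and the reader reads only while it is held there. Leave the other things on the bench where they are.

Things in the scene. Friction and masses are not known exactly. Their poses are not given: they have to be found in the camera images.
- rack_grip (a point): Loose white tube rack, 0.2 kg, grey caps 11 mm above its top. 104 (x) by 56 (y) by 52 mm high. Above its 12 mm skirt the side walls are 100 by 52 mm: grip them across y. Vertical edge at +x +y cut at 45 degrees, 12 mm off each side; the others square. Point: centre line, 36 mm above the underside. x: along it to the cut end, y: to the cut long side, z up. Tips 12 mm above the underside clear the fences.
- rack_cut_corner (a point): Where the rack's outer (skirt) side faces would meet at its underside if the corner were not cut: 52 mm in x, 28 mm in y from the centre line, 36 mm below rack_grip. Axes as the rack's.
- reader: Rack code reader: fixed low grey box with a dark window in its top, 190 (x) by 134 (y) mm; window level with the top, 42 mm above the bench; window and fences are smooth (friction about 0.25). Origin: centre of its underside. x: away from the robot towards the far fence, y: left, z up; it stands turned by up to 0.3 rad.
- datum_corner (a point): Reader's keyed corner, far left: where the inner faces of its two fences would meet, at window height; reader's axes; 64 mm in x, 40 mm in y from the reader's centre. Home is rack_cut_corner at this point, axes parallel. A 45 degree metal key fills the last 9 mm of the corner and admits only the rack's cut corner (2 mm clearance).
- left_fence: Fixed aluminium fence along the reader's left side, 94 mm long (reader's x), 10 mm thick, 9 mm high above the window. Origin at the middle of its underside, on the window; its inner face is 5 mm to -y of that. The rack's cut long side bears on it.
- far_fence: Fixed aluminium fence across the reader's far end, 50 mm long (reader's y), 10 mm thick, 9 mm high above the window. Origin at the middle of its underside, on the window; its inner face is 5 mm to -x of that. The rack's cut short end bears on it.
- left_switch (a joint): Sprung switch nose, a 5.6 mm steel pin 5 mm above the window in the left fence, 60 mm in -x from the datum corner. In m: 0 is out (4 mm proud of the fence's inner face), 0.004 is flush. 1.6 N starts it, 3.2 N holds it flush.
- far_switch (a joint): The same kind of nose in the far fence, 44 mm in -y from the datum corner. 0 is out (4 mm proud), 0.004 is flush; 1.6 N starts it, 3.2 N holds it flush.
- marker: White marker pen with a blue cap, 134 mm long, lying on the bench; leave it. Origin at the centre of its underside.
- forceps: Steel forceps, 128 mm long, lying on the bench; leave them. Origin at the centre of the underside.
- petri: Petri dish with lid, 72 mm across, 14 mm high; leave it. Origin at the centre of its underside.
- amber_vial: Small amber reagent bottle with black cap, 48 mm across, 94 mm high; leave it. Origin at the centre of its underside.
- timer: White bench timer with three buttons, 58 by 66 by 20 mm, lying flat; leave it. Origin at the centre of its underside.
Mind the look-alikes: they are no part of the job. What is shaped like the part that bears rack_grip but red is not meant.

How it is judged:
On the way, in this order (a step that is already met when the one before it is completed fails the run):
1. the rack is lifted off the bench in the fingers (underside more than 5 cm above the bench) (height (world z) of rack_cut_corner above 0.05 m and contact force between the fingers and rack above 0.5 N), for 0.1 s.
2. the rack stands on the reader's window (within 3 mm), square to within 0.2 rad, its cut corner within 60 mm of the datum corner, with neither switch nose pushed in by more than 1.5 mm (z of rack_cut_corner in the frame of datum_corner below 0.003 m and horizontal distance between rack_cut_corner and datum_corner below 0.06 m and angle between the x axis of rack_grip and the x axis of datum_corner, either way round below 0.2 rad and value of joint each of left_switch, far_switch below 0.0015 m), for 0.1 s.
At the end, for the whole second after the job is handed in: Still gripped (over 1 N), the rack stands at rest on the window (3 mm, 0.04 rad), its cut corner at the datum corner within 2.5 mm in x and y, parallel within 0.03 rad, pressing each fence with over 0.5 N, both noses pushed in by at least 3 mm (x of rack_cut_corner in the frame of datum_corner between -0.0025 and 0.0025 m and y of rack_cut_corner in the frame of datum_corner between -0.0025 and 0.0025 m and z of rack_cut_corner in the frame of datum_corner between -0.003 and 0.003 m and angle between the x axis of rack_grip and the x axis of datum_corner, either way round below 0.03 rad and angle between rack_grip's own z axis and vertical below 0.04 rad and value of joint each of left_switch, far_switch above 0.003 m and contact force between rack and left_fence above 0.5 N and contact force between rack and far_fence above 0.5 N and contact force between the fingers and rack above 1 N and linear speed of rack below 0.01 m/s); the arm keeps its last pose, push and grip.
It fails at once if the rack is rammed into or down onto the reader, a fence or the key (over 60 N) (contact force between rack and reader above 60 N or contact force between rack and left_fence above 60 N or contact force between rack and far_fence above 60 N).
It fails at once if the rack of tubes is tipped by more than 0.5 rad (angle between rack_grip's own z axis and vertical above 0.5 rad).
It fails at once if another thing on the bench is moved by more than 3 cm (distance of any of marker, forceps, petri, amber_vial, timer from where it was at the start of the episode above 0.03 m).
It also fails if it takes over 50 s, if anything falls off the work surface, if the arm or the gripper's body presses on something with over 40 N, if the wrist force passes 120 N, or if a joint passes its speed limit or range.

ROBOT

A 6-joint arm with a two-finger parallel gripper is mounted at the origin on a cart in front of the work surface, level with it; the furniture and walls round the work are solid. World frame = base frame: x ahead of the robot, y to its left, z up, the work surface at z = 0. Lengths are in m, angles in rad, forces in N, time in s.
With the tool pointing down it reaches from about 0.275 to 0.825 m from the base axis. Payload 5.2 kg.
Tool frame: the origin (TCP) lies on the centre line of the jaws, within the pads' length; the fingertips stand 19 mm ahead of it and the grasp point (between the pads) is the TCP (bot.tip_reach is the distance from the TCP to the fingertips, in m); x points along the fingers, y is the direction in which the jaws open and shut, and the axes are right-handed (so a half turn about x gives the same grasp; the last joint's range is limited). The gripper opens to 93 mm and grips with 3 to 60 N. Pads are 15 mm wide; open, the fingers measure 128 mm over their backs; the gripper's body (75 mm by 188 mm) begins 65 mm behind the grasp point.
Start: joints at [0.953, 0.259, 1.535, -0, 1.348, -0.203], TCP at [0.222, 0.503, 0.238] pointing down, gripper open.
Joint ranges: [-3.14, 3.14], [-0.91, 2.08], [0.19, 2.58], [-1.22, 4.36], [0.22, 2.71], [-3.12, 3.12]. Speed limits (rad/s): [2.57, 2.57, 3.14, 3.14, 3.14, 3.14].

INTERFACE

Orientations are given as a 3x3 rotation matrix whose columns are the frame's x, y, z axes.
In Python, from bench import status, optics, job_done, bot gives the robot as it stands.
- The arm moves only by the tool drive_tool, never from a script. Its argument "deltas" is a list of rows, each a list of 3 entries, a list of its own where there are three numbers: the shift along the world's x, y, z in m, then the turn about the world's z in degrees, then the finger opening in m, from 0 to 0.093. In form: [[[x, y, z], roll, gripper], ...]. A call has 1 to 20 rows; each row shifts and turns the commanded pose from where the row before left it; what a row does not reach is not made up. A row lasts 1/10 s, in which the tool goes at most 50 mm and 8.59 degrees, less where a joint would pass 70% of its speed; a pose out of reach is approached as far as the arm can. A call with a gripper value outside its range is refused whole. The fingers move at their own pace and stop on an object; "newtons" is the grip in N (left out, the last holds). Time passes only in rows, so rows that do not move let the fingers close. It gives the time, the measured TCP pose, the force and the opening at its end, in the units of the state.
- status.state(): the state, without advancing time (a new reading comes with each control period).
- optics.get_image(name): name is "scene" or "top" or "wrist"; returns the picture (420x560x3 uint8, red, green, blue); there is no depth.
- optics.get_calibration(name): a dict with "intrinsics" (3x3 intrinsics, pixels), "dist_coeffs" ([k1, k2, p1, p2, k3] as OpenCV has them; the pictures are not rectified), "R" (3x3) and "t" (3): a world point X has camera coordinates R X + t. Camera axes: x right, y down, z forward; pixel columns grow to the right and rows downward; lengths in m; the calibration is good to about 2 mm. A picture is of the moment at which its call begins: read the wrist's pose just before it. get_calibration takes no time and is no camera call; for the wrist camera it gives the pose at the moment of the call.
- job_done(): hands the job in, once; it reports no verdict.
The state is a dict: "clock": time; "joint_pos": joint angles; "joint_velocities": joint speeds; "joint_efforts": joint torques, N m; "tool_pos": TCP position; "tcp_rot": TCP orientation; "ft_force": force on the tool from outside, world axes, zero at the start; "torque": the same for the moment, N m; "finger_gap": finger opening in m.
Only numpy, scipy, OpenCV 4.12 (cv2) and the standard library are available. Lean on these libraries where they do the work, as an engineer would, in place of code of your own. Each camera call takes 0.05 s, during which the arm holds its last target. There are 200 camera calls.

## Working session

There is one attempt and no reset: what is moved stays moved. The work goes in short steps, Python scripts to look and compute and a tool call to move; the robot and the scene stay as the last step left them, time stands still between calls to the robot, and variables do not carry over. Pictures are saved under pics/ and viewed, about 8 in all and at most 12, crops included, and the job is handed in when it is done.

Besides the shell and the picture viewer there is one more tool, called by a JSON object that holds its "name" and its "arguments", one argument or row to a line. drive_tool: Moves the arm, as the interface text tells. Its arguments: {"type":"object","properties":{"deltas":{"type":"array"},"newtons":{"type":"number"}},"required":["deltas"]}

```bash
ls; mkdir -p pics; python3 - <<'E'
from bench import status, optics, bot
import cv2
for n in ("top","scene"):
    im=optics.get_image(n); cv2.imwrite(f"pics/{n}0.png",im[:,:,::-1])
    c=optics.get_calibration(n); print(n,c)
s=status.state(); print(s); print(bot.tip_reach)
E
```

```text
pics
top {'intrinsics': array([[468.05628876,   0.        , 277.73161186],
       [  0.        , 468.05628876, 206.57116544],
       [  0.        ,   0.        ,   1.        ]]), 'dist_coeffs': array([-0.11950618,  0.        ,  0.        ,  0.        ,  0.        ]), 'R': array([[-3.35179770e-03, -9.99817770e-01,  1.87933924e-02],
       [-9.85473129e-01,  1.11419009e-04, -1.69831385e-01],
       [ 1.69798343e-01, -1.90896237e-02, -9.85293920e-01]]), 't': array([-0.11202797,  0.58672397,  1.42476884])}
scene {'intrinsics': array([[480.32915501,   0.        , 289.52186636],
       [  0.        , 480.32915501, 201.25184206],
       [  0.        ,   0.        ,   1.        ]]), 'dist_coeffs': array([-0.08256809,  0.        ,  0.        ,  0.        ,  0.        ]), 'R': array([[ 0.88875482, -0.4583365 , -0.00652029],
       [-0.25601674, -0.48453943, -0.83646696],
       [ 0.380224  ,  0.74508334, -0.54797857]]), 't': array([-0.57186781,  0.17615794,  1.09350589])}
{'clock': 0.1, 'joint_pos': array([ 9.53205261e-01,  2.59250732e-01,  1.53594562e+00,  2.22135189e-05,
        1.34798887e+00, -2.02795236e-01]), 'joint_velocities': array([-0.00180269, -0.00121439, -0.00111092, -0.00024027,  0.00040274,
       -0.00146188]), 'joint_efforts': array([ 2.20216105e-03, -4.38210690e+01, -2.84644443e+01,  7.20810774e-02,
        3.61191470e-02, -5.88969965e-05]), 'tool_pos': array([0.22135819, 0.50300317, 0.23692249]), 'tcp_rot': array([[-9.39874898e-04,  4.03006859e-01,  9.15196475e-01],
       [-1.28583605e-03,  9.15195636e-01, -4.03007810e-01],
       [-9.99998732e-01, -1.55556955e-03, -3.41968655e-04]]), 'ft_force': array([-0.23821405,  0.92934867, -0.35600556]), 'torque': array([0.04654155, 0.0256163 , 0.01546563]), 'finger_gap': 0.09280769636598413}
0.019
```

View pics/top0.png

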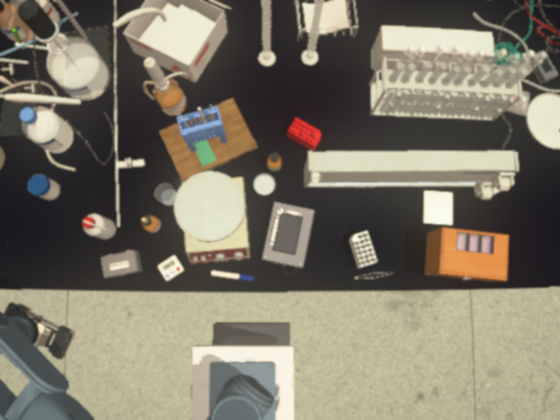

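View pics/scene0.png

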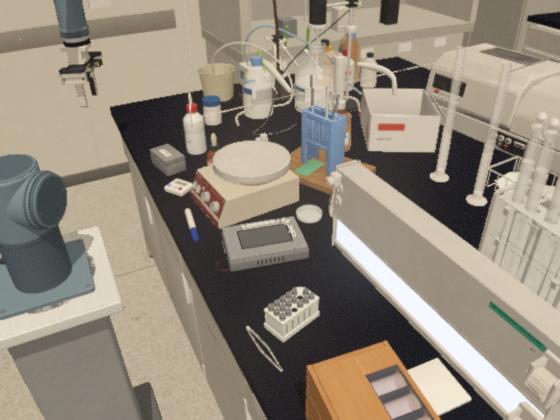

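The top picture shows the white rack at (363,249), the reader at (289,235), the marker at (232,275) and the forceps at (375,276). The red look-alike is at (305,132). I'll get rough positions and zoom in.

```bash
cat > h.py <<'E'
import numpy as np, cv2
from bench import status, optics
def ray(c,px,z):
    p=np.atleast_2d(np.array(px,float))
    u=cv2.undistortPoints(p[:,None],c["intrinsics"],c["dist_coeffs"])[:,0]
    d=np.c_[u,np.ones(len(u))]@c["R"]; o=-c["R"].T@c["t"]
    return o+d*((z-o[2])/d[:,2])[:,None]
def proj(c,X):
    return cv2.projectPoints(np.atleast_2d(np.array(X,float)),cv2.Rodrigues(c["R"])[0],c["t"],c["intrinsics"],c["dist_coeffs"])[0][:,0]
def snap(n,f):
    c=optics.get_calibration(n); im=optics.get_image(n)[:,:,::-1].copy(); cv2.imwrite(f"pics/{f}.png",im); np.savez(f"pics/{f}.npz",**c); return c,im
E
python3 - <<'E'
from h import *
c=optics.get_calibration("top")
print("rack",ray(c,[363,249],.052)); print("reader corners",ray(c,[[275,203],[314,209],[304,268],[263,262]],.042))
print("timer/petri/marker/forceps",ray(c,[[170,267],[264,184],[232,275],[375,276],[305,165],[425,268]],0.))
im=cv2.imread("pics/top0.png")[190:300,230:410]
cv2.imwrite("pics/topc.png",cv2.resize(im,None,fx=4.4,fy=4.4,interpolation=cv2.INTER_CUBIC))
w=optics.get_calibration("wrist"); s=status.state()
print("wrist cam in tool frame", s["tcp_rot"].T@(-w["R"].T@w["t"]-s["tool_pos"])); print(w["R"]@s["tcp_rot"],w["intrinsics"],w["dist_coeffs"])
E
```

```text
rack [[ 0.45162996 -0.37948153  0.052     ]]
reader corners [[ 0.59963739 -0.10458806  0.042     ]
 [ 0.58027705 -0.22847602  0.042     ]
 [ 0.39399873 -0.1943965   0.042     ]
 [ 0.41299149 -0.0667645   0.042     ]]
timer/petri/marker/forceps [[ 0.39878642  0.2321039   0.        ]
 [ 0.67075126 -0.06909235  0.        ]
 [ 0.37385805  0.03261712  0.        ]
 [ 0.36842893 -0.42659915  0.        ]
 [ 0.7355571  -0.2051631   0.        ]
 [ 0.39227847 -0.59311431  0.        ]]
wrist cam in tool frame [-0.14644205 -0.00097292 -0.06702728]
[[-5.66426172e-04  9.99999492e-01  8.33452258e-04]
 [-2.39540189e-01 -9.44869432e-04  9.70885990e-01]
 [ 9.70886284e-01  3.50289924e-04  2.39540602e-01]] [[327.23532539   0.         271.08605731]
 [  0.         327.23532539 210.64483466]
 [  0.           0.           1.        ]] [-0.04276679  0.          0.          0.          0.        ]
```

View pics/topc.png

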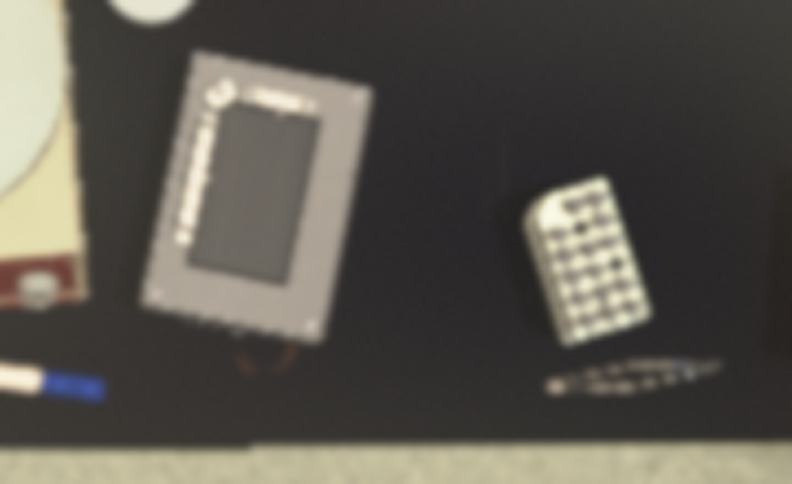

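The cut corner points far-left, so no half turn is needed. I'll raise the arm and move it to look with the wrist camera.

{"name": "drive_tool", "arguments": {
  "deltas": [
    [[0.0,-0.02,0.04],0,0.093],
    [[0.01,-0.04,0.02],-8.4,0.093],
    [[0.0135,-0.044,0.01],-8.4,0.093],
    [[0.0135,-0.044,0.01],-8.4,0.093],
    [[0.0135,-0.044,0.01],-8.4,0.093],
    [[0.0135,-0.044,0.01],-8.4,0.093],
    [[0.0135,-0.044,0.01],-8.4,0.093],
    [[0.0135,-0.044,0.01],-8.4,0.093],
    [[0.0135,-0.044,0.01],-8.4,0.093],
    [[0.0135,-0.044,0.01],-8.4,0.093],
    [[0.0135,-0.044,0.01],-8.4,0.093],
    [[0.0135,-0.044,0],-8.4,0.093],
    [[0.0135,-0.044,0],-8.4,0.093],
    [[0.0135,-0.044,0],-8.4,0.093],
    [[0.0135,-0.044,0],-8.4,0.093],
    [[0.0135,-0.044,0],-8.4,0.093],
    [[0.0135,-0.044,0],-8.4,0.093],
    [[0.0135,-0.044,0],-8.4,0.093],
    [[0,0,0],0,0.093],
    [[0,0,0],0,0.093]
  ]
}}

```text
clock: 2.1
tool_pos: [0.4474, -0.2612, 0.3863]
tcp_rot: [[-0.002, 0.232, -0.973], [0.002, -0.973, -0.232], [-1.0, -0.003, 0.001]]
ft_force: [0.5, 0.2, 0.3]
finger_gap: 0.0929
```

```bash
python3 - <<'E'
from h import *
c,im=snap("wrist","w1"); s=status.state(); print(s["tool_pos"],s["tcp_rot"],s["joint_pos"],s["clock"])
cv2.imwrite("pics/w1b.png",cv2.resize(im,None,fx=1.4,fy=1.4,interpolation=cv2.INTER_CUBIC))
E
```

```text
[ 0.44734201 -0.260209    0.38703434] [[-1.14974345e-03  2.33179067e-01 -9.72433134e-01]
 [ 1.59611129e-03 -9.72432110e-01 -2.33180709e-01]
 [-9.99998065e-01 -1.82020950e-03  7.45867710e-04]] [-7.42881975e-01  1.43286569e-01  1.32367698e+00  4.00105109e-04
  1.67655554e+00  5.92609534e-01] 2.15
```

View pics/w1b.png

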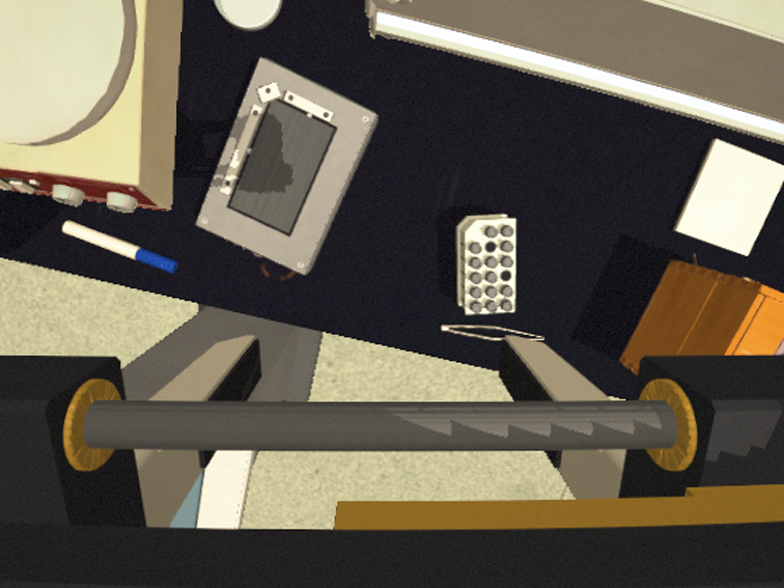

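The reader is at the upper left, with corners near (262,58), (378,118), (308,274) and (196,227) at 1.4x. The rack is at (487,265), with its cut corner at upper left (462,220). Next I'll measure edges in enlarged crops.

```bash
python3 - <<'E'
from h import *
im=cv2.imread("pics/w1.png")
a=cv2.resize(im[30:205,130:280],None,fx=3.2,fy=3.2,interpolation=cv2.INTER_CUBIC)
b=cv2.resize(im[145:235,315:385],None,fx=4.5,fy=4.5,interpolation=cv2.INTER_CUBIC)
o=np.zeros((560,800,3),np.uint8); o[:a.shape[0],:a.shape[1]]=a; o[:b.shape[0],485:485+b.shape[1]]=b
cv2.imwrite("pics/w1c.png",o)
E
```

```text
(no output)
```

View pics/w1c.png

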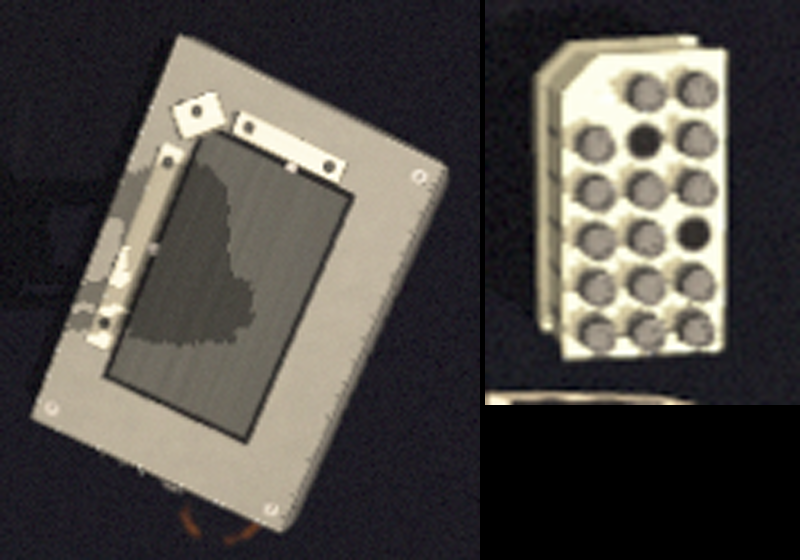

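```bash
python3 - <<'E'
from h import *
c=dict(np.load("pics/w1.npz"))
A=lambda p:np.array(p,float)/3.2+[130-.34,30-.34]
B=lambda p:(np.array(p,float)-[485,0])/4.5+[315-.39,145-.39]
L=np.linalg.norm
R=ray(c,A([[181,36],[441,168],[280,528],[32,415]]),.042)
print("reader",R.round(4).tolist(),[L(R[i]-R[i-3]).round(4) for i in range(4)],R.mean(0))
for i,j in((3,0),(2,1)): d=R[j]-R[i]; print("yaw",np.arctan2(d[1],d[0]))
for i,j in((1,0),(2,3)): d=R[j]-R[i]; print("yaw",np.arctan2(-d[0],d[1]))
w=ray(c,A([[200,136],[354,195],[247,441],[105,376]]),.042); print("window",w.round(4).tolist(),[L(w[i]-w[i-3]).round(4) for i in range(4)])
K=ray(c,B([[727,50],[722,350],[563,358],[558,95]]),.052); print("rack",K.round(4).tolist(),L(K[0]-K[1]),L(K[1]-K[2]),(K[0]+K[2])/2)
for i,j in((1,0),(2,3)): d=K[j]-K[i]; print("yaw",np.arctan2(d[1],d[0]))
# caps rows, z=.063 : left col & right col & middle, row1..6
P=ray(c,B([[699,89],[697,137],[696,186],[695,283],[695,327]]),.063); print("caps", [np.polyfit(P[:,0],P[:,1],1)[0]])
P=ray(c,B([[597,145],[598,192],[598,240],[599,287],[599,331]]),.063); print([np.polyfit(P[:,0],P[:,1],1)[0]])
P=ray(c,B([[648,92],[648,188],[647,240],[648,286],[648,330]]),.063); print([np.polyfit(P[:,0],P[:,1],1)[0]],P.mean(0))
E
```

```text
reader [[0.6005, -0.1026, 0.042], [0.5729, -0.225, 0.042], [0.397, -0.1873, 0.042], [0.4231, -0.0631, 0.042]] [np.float64(0.1255), np.float64(0.1799), np.float64(0.1269), np.float64(0.1818)] [ 0.49840215 -0.14449311  0.042     ]
yaw -0.21916270903117788
yaw -0.21138075108256868
yaw -0.22200114792769568
yaw -0.20693790973101603
window [[0.5619, -0.1183, 0.042], [0.5529, -0.1899, 0.042], [0.4342, -0.1641, 0.042], [0.4488, -0.094, 0.042]] [np.float64(0.0722), np.float64(0.1214), np.float64(0.0716), np.float64(0.1157)]
rack [[0.5073, -0.3918, 0.052], [0.4102, -0.4203, 0.052], [0.3949, -0.3683, 0.052], [0.4804, -0.3423, 0.052]] 0.10121631906461849 0.05423559504484689 [ 0.45110377 -0.38002897  0.052     ]
yaw 0.2862977168836274
yaw 0.2954443883243557
caps [np.float64(0.29094759416756893)]
[np.float64(0.30219715071647407)]
[np.float64(0.29872779724626963)] [ 0.44626679 -0.38039589  0.063     ]
```

The rack is at (0.451,-0.380) with yaw 0.295 rad. Both views and the known size agree. The reader's yaw is about -0.215, and I'll refine its corner later. Now the grasp.

{"name": "drive_tool", "arguments": {
  "deltas": [
    [[0.0037,-0.04,-0.02],1.4,0.093],
    [[0,-0.04,-0.028],2,0.093],
    [[0,-0.04,-0.03],0,0.093],
    [[0,0,-0.045],0,0.093],
    [[0,0,-0.045],0,0.093],
    [[0,0,-0.045],0,0.093],
    [[0,0,-0.04],0,0.093],
    [[0,0,-0.035],0,0.093],
    [[0,0,-0.03],0,0.093],
    [[0,0,-0.02],0,0.093],
    [[0,0,-0.015],0,0.093],
    [[0,0,0],0,0.093],
    [[0,0,0],0,0.093]
  ]
}}

```text
clock: 3.45
tool_pos: [0.4519, -0.3797, 0.0356]
tcp_rot: [[0.0, 0.291, -0.957], [-0.0, -0.957, -0.291], [-1.0, 0.0, -0.0]]
ft_force: [0.5, -0.2, 0.1]
finger_gap: 0.093
```

{"name": "drive_tool", "arguments": {
  "deltas": [
    [[0,0,0],0,0.05],
    [[0,0,0],0,0.04],
    [[0,0,0],0,0.04],
    [[0,0,0],0,0.04],
    [[0,0,0],0,0.04],
    [[0,0,0],0,0.04],
    [[0,0,0],0,0.04],
    [[0,0,0],0,0.04]
  ],
  "newtons": 30
}}

```text
clock: 4.25
tool_pos: [0.4513, -0.3807, 0.0348]
tcp_rot: [[0.0, 0.29, -0.957], [-0.0, -0.957, -0.29], [-1.0, 0.0, 0.0]]
ft_force: [-0.8, 0.3, 1.3]
finger_gap: 0.052
```

{"name": "drive_tool", "arguments": {
  "deltas": [
    [[0,0,0.01],0,0.04],
    [[0,0,0.03],0,0.04],
    [[0,0,0.04],0,0.04],
    [[0,0,0.04],0,0.04],
    [[0,0,0.03],0,0.04],
    [[0,0,0.01],0,0.04],
    [[0,0.02,0],-4,0.04],
    [[0,0.02,0],-5,0.04],
    [[0,0.02,0],-5,0.04],
    [[0,0.02,0],-5,0.04],
    [[0,0.02,0],-5,0.04],
    [[0,0.02,0],-5.2,0.04],
    [[0,0,0],0,0.04],
    [[0,0,0],0,0.04],
    [[0,0,0],0,0.04]
  ]
}}

```text
clock: 5.75
tool_pos: [0.4513, -0.2613, 0.1942]
tcp_rot: [[-0.0, -0.213, -0.977], [-0.0, -0.977, 0.213], [-1.0, 0.0, 0.0]]
ft_force: [0.2, -0.7, -2.0]
finger_gap: 0.0519
```

```bash
python3 - <<'E'
from h import *
s=status.state(); print(s["tool_pos"],s["tcp_rot"],s["ft_force"],s["finger_gap"])
c,im=snap("wrist","w2"); 
cv2.imwrite("pics/w2b.png",cv2.resize(im,None,fx=1.4,fy=1.4,interpolation=cv2.INTER_CUBIC))
E
```

```text
[ 0.45128378 -0.26131368  0.1942323 ] [[-4.19187570e-04 -2.13052590e-01 -9.77040643e-01]
 [-7.18114500e-05 -9.77040720e-01  2.13052638e-01]
 [-9.99999910e-01  1.59471723e-04  3.94263709e-04]] [ 0.23817542 -0.66091642 -2.01504607] 0.051860880925933064
```

View pics/w2b.png

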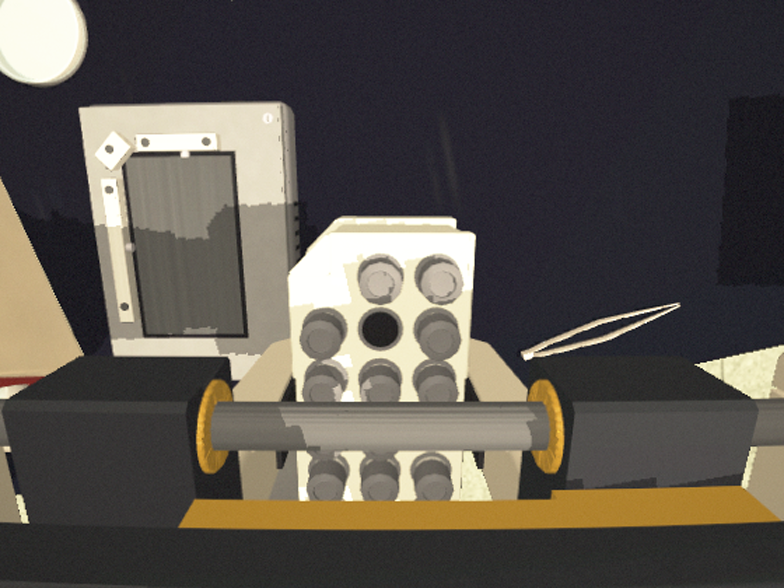

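The rack is gripped upright, and its cut corner at (315,250) faces the same way as the key at (113,150). Both fences and both noses, (184,154) and (130,246), are visible. I'll zoom in for metric measurement.

```bash
python3 - <<'E'
from h import *
im=cv2.imread("pics/w2.png")
a=cv2.resize(im[85:240,60:185],None,fx=3.8,fy=3.8,interpolation=cv2.INTER_CUBIC)
b=cv2.resize(im[145:260,200:345],None,fx=2.2,fy=2.2,interpolation=cv2.INTER_CUBIC)
o=np.zeros((595,800,3),np.uint8); o[:a.shape[0],:a.shape[1]]=a; o[:b.shape[0],480:480+b.shape[1]]=b
cv2.imwrite("pics/w2c.png",o)
E
```

```text
(no output)
```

View pics/w2c.png

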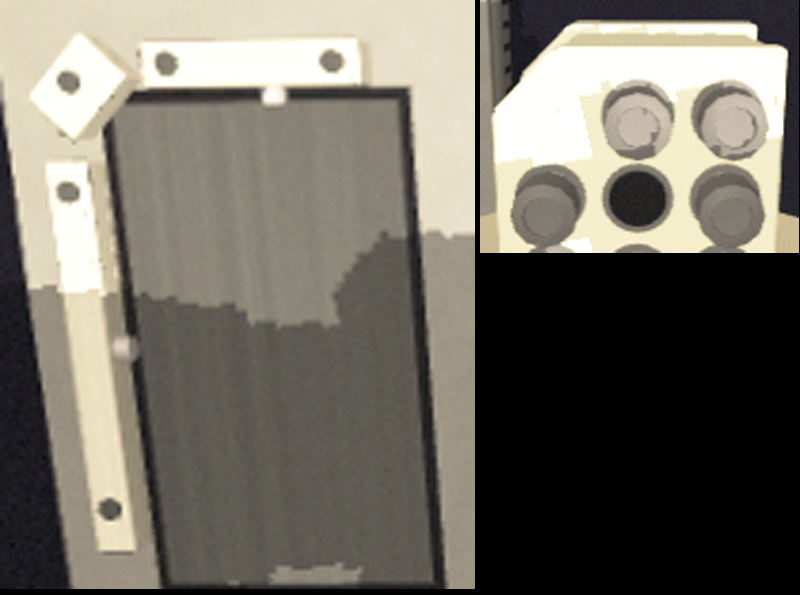

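```bash
python3 - <<'E'
from h import *
c=dict(np.load("pics/w2.npz"))
A=lambda p:np.array(p,float)/3.8+[60-.37,85-.37]
B=lambda p:(np.array(p,float)-[480,0])/2.2+[200-.27,145-.27]
h=ray(c,A([[67,191],[109,510],[166,63],[332,62]]),.051)[:,:2]; print(h.round(4).tolist())
dl=h[0]-h[1]; df=h[2]-h[3]; print("len",np.hypot(*dl),np.hypot(*df))
y1=np.arctan2(dl[1],dl[0]); y2=np.arctan2(-df[0],df[1]); print("yaw",y1,y2)
for y in (y1,y2,(y1+y2)/2):
    ex=np.array([np.cos(y),np.sin(y)]); ey=np.array([-ex[1],ex[0]])
    X=(h[2:].mean(0)@ex)-.005; Y=(h[:2].mean(0)@ey)-.005
    D=X*ex+Y*ey; print("datum",D)
rel=lambda P:np.c_[(P[:,:2]-D)@ex,(P[:,:2]-D)@ey].round(4).tolist()
print("holes",rel(h)); print("noses",rel(ray(c,A([[125,349],[273,95]]),.047)))
t=ray(c,A([[141,41],[357,38],[361,86],[143,88],[47,163],[86,160],[134,550],[98,551]]),.051); print("tops",rel(t))
s=np.array([.45128,-.26131,.19423]); ang=np.arctan2(-.213,.977); ex=np.array([np.cos(ang),np.sin(ang)]);ey=np.array([-ex[1],ex[0]])
K=ray(c,B([[570,44],[787,46],[775,250],[495,108],[499,250]]),s[2]-.0348+.052)[:,:2]-s[:2]
print("rack rel tcp",np.c_[K@ex,K@ey].round(4).tolist())
P=ray(c,B([[639,127],[733,127]]),s[2]-.0348+.063)[:,:2]-s[:2]; print("caps",np.c_[P@ex,P@ey].round(4).tolist())
K=ray(c,B([[573,22],[757,22]]),s[2]-.0348+.012)[:,:2]-s[:2]
print("skirt rel tcp",np.c_[K@ex,K@ey].round(4).tolist())
E
```

```text
[[0.5477, -0.1089], [0.4732, -0.0925], [0.5694, -0.1408], [0.561, -0.1778]]
len 0.07633570994430608 0.03792740829317619
yaw -0.21553995149029131 -0.22271055748345334
datum [ 0.5689537  -0.11863434]
datum [ 0.56914044 -0.11912518]
datum [ 0.56904798 -0.1188794 ]
holes [[-0.023, 0.0051], [-0.0993, 0.0049], [0.0051, -0.0213], [0.0049, -0.0593]]
noses [[-0.0603, -0.002], [-0.0019, -0.0436]]
tops [[0.0099, -0.0161], [0.01, -0.0653], [-0.0003, -0.0655], [-0.0003, -0.0154], [-0.0166, 0.0091], [-0.0161, -0.0002], [-0.1095, -0.0001], [-0.1098, 0.0091]]
rack rel tcp [[0.0515, 0.0113], [0.0511, -0.0276], [0.012, -0.0272], [0.0398, 0.0253], [0.012, 0.0259]]
caps [[0.0387, -0.001], [0.0387, -0.0168]]
skirt rel tcp [[0.0524, 0.0142], [0.0524, -0.0286]]
```

Fence lengths, hole lines and nose positions (-60 and -44 mm) agree with the spec. The datum is at about (0.5690,-0.1188), yaw -0.218. Before going in, I'll check the hotplate's height against the gripper body.

```bash
python3 - <<'E'
from h import *
a=optics.get_calibration("top");b=optics.get_calibration("scene")
for z in (.06,.08,.1,.12,.14,.16): 
    p=ray(a,[[209,206],[245,206]],z); print(z,p[:,:2].round(3).tolist(),proj(b,p).round(0).tolist())
E
```

```text
0.06 [[0.587, 0.103], [0.587, -0.01]] [[255.0, 175.0], [272.0, 194.0]]
0.08 [[0.583, 0.1], [0.583, -0.011]] [[254.0, 170.0], [271.0, 188.0]]
0.1 [[0.58, 0.097], [0.58, -0.012]] [[253.0, 164.0], [270.0, 182.0]]
0.12 [[0.576, 0.095], [0.576, -0.013]] [[252.0, 158.0], [268.0, 176.0]]
0.14 [[0.573, 0.092], [0.573, -0.014]] [[251.0, 153.0], [267.0, 170.0]]
0.16 [[0.57, 0.09], [0.569, -0.015]] [[249.0, 147.0], [266.0, 163.0]]
```

Hotplate top is about 0.115 m with its edge at y > -0.015, so the body clears it. Go above the standoff and descend to ~8 mm above the window.

{"name": "drive_tool", "arguments": {
  "deltas": [
    [[0.005,0.014,0],-0.2,0.04],
    [[0.01,0.027,0],0,0.04],
    [[0.01,0.027,0],0,0.04],
    [[0.01,0.027,0],0,0.04],
    [[0.0072,0.02,0],0,0.04],
    [[0,0,-0.02],0,0.04],
    [[0,0,-0.03],0,0.04],
    [[0,0,-0.03],0,0.04],
    [[0,0,-0.02],0,0.04],
    [[0,0,-0.01],0,0.04],
    [[0,0,0],0,0.04],
    [[0,0,0],0,0.04]
  ]
}}

```text
clock: 7.0
tool_pos: [0.4942, -0.1463, 0.0853]
tcp_rot: [[0.001, -0.218, -0.976], [-0.001, -0.976, 0.218], [-1.0, 0.0, -0.001]]
ft_force: [0.3, 0.2, -2.8]
finger_gap: 0.0518
```

```bash
python3 - <<'E'
from h import *
s=status.state(); print(s["tool_pos"],s["tcp_rot"][:,1],s["ft_force"],s["finger_gap"])
c,im=snap("wrist","w3"); 
cv2.imwrite("pics/w3b.png",cv2.resize(im[100:300,60:360],None,fx=2.6,fy=2.6,interpolation=cv2.INTER_CUBIC))
E
```

```text
[ 0.4941972  -0.14631679  0.08529945] [-2.17788181e-01 -9.75996010e-01  3.12396983e-04] [ 0.25068653  0.22530495 -2.79444857] 0.05182443499615786
```

View pics/w3b.png

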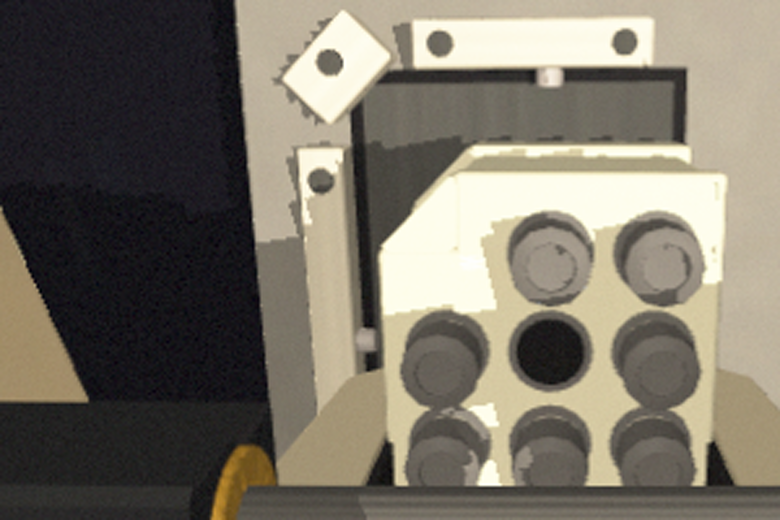

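The rack hovers square to the fences and clear of both noses, (550,75) and (365,338), with the gap about as planned. Lowering slowly.

{"name": "drive_tool", "arguments": {
  "deltas": [
    [[0,0,-0.003],0,0.04],
    [[0,0,-0.002],0,0.04],
    [[0,0,-0.0015],0,0.04],
    [[0,0,-0.001],0,0.04],
    [[0,0,-0.0005],0,0.04],
    [[0,0,0],0,0.04],
    [[0,0,0],0,0.04]
  ]
}}

```text
clock: 7.75
tool_pos: [0.4936, -0.1456, 0.0767]
tcp_rot: [[0.0, -0.218, -0.976], [-0.0, -0.976, 0.218], [-1.0, 0.0, -0.0]]
ft_force: [-0.2, 0.5, -0.3]
finger_gap: 0.0518
```

{"name": "drive_tool", "arguments": {
  "deltas": [
    [[0,0,-0.0005],0,0.04],
    [[0,0,0],0,0.04],
    [[0,0,0],0,0.04]
  ]
}}

```text
clock: 8.05
tool_pos: [0.4936, -0.1456, 0.0767]
tcp_rot: [[0.0, -0.218, -0.976], [-0.0, -0.976, 0.218], [-1.0, 0.0, -0.0]]
ft_force: [-2.0, 1.8, 5.4]
finger_gap: 0.0518
```

Seated on the window with about 7 N. Now slide diagonally 10 mm along each axis.

{"name": "drive_tool", "arguments": {
  "deltas": [
    [[0.0024,0.0015,0],0,0.04],
    [[0.0024,0.0015,0],0,0.04],
    [[0.0024,0.0015,0],0,0.04],
    [[0.0024,0.0015,0],0,0.04],
    [[0.0024,0.0015,0],0,0.04],
    [[0,0,0],0,0.04],
    [[0,0,0],0,0.04]
  ]
}}

```text
clock: 8.75
tool_pos: [0.5063, -0.1384, 0.0767]
tcp_rot: [[0.002, -0.217, -0.976], [-0.001, -0.976, 0.217], [-1.0, 0.0, -0.002]]
ft_force: [-0.6, -0.3, 5.2]
finger_gap: 0.0518
```

{"name": "drive_tool", "arguments": {
  "deltas": [
    [[0.0012,0.0008,0],0,0.04],
    [[0.0012,0.0008,0],0,0.04],
    [[0.0012,0.0007,0],0,0.04],
    [[0,0,0],0,0.04],
    [[0,0,0],0,0.04]
  ]
}}

```text
clock: 9.25
tool_pos: [0.5088, -0.1367, 0.0767]
tcp_rot: [[-0.001, -0.217, -0.976], [-0.002, -0.976, 0.217], [-1.0, 0.002, 0.0]]
ft_force: [-5.3, -2.3, 6.3]
finger_gap: 0.0518
```

{"name": "drive_tool", "arguments": {
  "deltas": [
    [[0.0006,0.0004,0],0,0.04],
    [[0.0006,0.0004,0],0,0.04],
    [[0,0,0],0,0.04],
    [[0,0,0],0,0.04]
  ]
}}

```text
clock: 9.65
tool_pos: [0.5098, -0.1361, 0.0767]
tcp_rot: [[-0.001, -0.217, -0.976], [-0.002, -0.976, 0.217], [-1.0, 0.002, 0.001]]
ft_force: [-6.8, -4.4, 9.7]
finger_gap: 0.0516
```

{"name": "drive_tool", "arguments": {
  "deltas": [
    [[0.0006,0.0004,0],0,0.04],
    [[0,0,0],0,0.04],
    [[0,0,0],0,0.04]
  ]
}}

```text
clock: 9.95
tool_pos: [0.5102, -0.1357, 0.0767]
tcp_rot: [[-0.001, -0.217, -0.976], [-0.002, -0.976, 0.217], [-1.0, 0.002, 0.001]]
ft_force: [-6.5, -3.9, 8.1]
finger_gap: 0.052
```

{"name": "drive_tool", "arguments": {
  "deltas": [
    [[0.0006,0.0004,0],0,0.04],
    [[0,0,0],0,0.04],
    [[0,0,0],0,0.04]
  ]
}}

```text
clock: 10.25
tool_pos: [0.5108, -0.1354, 0.0768]
tcp_rot: [[-0.001, -0.217, -0.976], [-0.002, -0.976, 0.217], [-1.0, 0.002, 0.001]]
ft_force: [-7.5, -4.0, 9.2]
finger_gap: 0.0517
```

{"name": "drive_tool", "arguments": {
  "deltas": [
    [[0.0006,0.0004,0],0,0.04],
    [[0,0,0],0,0.04],
    [[0,0,0],0,0.04]
  ]
}}

```text
clock: 10.55
tool_pos: [0.5113, -0.135, 0.0768]
tcp_rot: [[-0.002, -0.217, -0.976], [-0.002, -0.976, 0.217], [-1.0, 0.002, 0.001]]
ft_force: [-7.9, -4.5, 8.7]
finger_gap: 0.0518
```

{"name": "drive_tool", "arguments": {
  "deltas": [
    [[0.0006,0.0004,0],0,0.04],
    [[0,0,0],0,0.04],
    [[0,0,0],0,0.04]
  ]
}}

```text
clock: 10.85
tool_pos: [0.5118, -0.1347, 0.0768]
tcp_rot: [[-0.002, -0.217, -0.976], [-0.002, -0.976, 0.217], [-1.0, 0.002, 0.001]]
ft_force: [-7.5, -4.8, 9.7]
finger_gap: 0.0519
```

{"name": "drive_tool", "arguments": {
  "deltas": [
    [[0.0006,0.0004,0],0,0.04],
    [[0,0,0],0,0.04],
    [[0,0,0],0,0.04]
  ]
}}

```text
clock: 11.15
tool_pos: [0.5121, -0.1345, 0.0768]
tcp_rot: [[-0.002, -0.217, -0.976], [-0.003, -0.976, 0.217], [-1.0, 0.003, 0.002]]
ft_force: [-8.7, -6.7, 9.4]
finger_gap: 0.052
```

{"name": "drive_tool", "arguments": {
  "deltas": [
    [[0.0006,0.0004,0],0,0.04],
    [[0,0,0],0,0.04],
    [[0,0,0],0,0.04]
  ]
}}

```text
clock: 11.45
tool_pos: [0.5123, -0.1345, 0.0768]
tcp_rot: [[-0.003, -0.216, -0.976], [-0.003, -0.976, 0.216], [-1.0, 0.004, 0.002]]
ft_force: [-11.0, -8.0, 9.9]
finger_gap: 0.0519
```

{"name": "drive_tool", "arguments": {
  "deltas": [
    [[0.0006,0.0002,0],0,0.04],
    [[0,0,0],0,0.04],
    [[0,0,0],0,0.04]
  ]
}}

```text
clock: 11.75
tool_pos: [0.5124, -0.1345, 0.0768]
tcp_rot: [[-0.004, -0.216, -0.976], [-0.003, -0.976, 0.216], [-1.0, 0.004, 0.003]]
ft_force: [-12.6, -7.9, 12.4]
finger_gap: 0.0517
```

{"name": "drive_tool", "arguments": {
  "deltas": [
    [[0.0006,0.0001,0],0,0.04],
    [[0,0,0],0,0.04],
    [[0,0,0],0,0.04]
  ]
}}

```text
clock: 12.05
tool_pos: [0.5125, -0.1344, 0.0768]
tcp_rot: [[-0.005, -0.216, -0.976], [-0.003, -0.976, 0.216], [-1.0, 0.004, 0.004]]
ft_force: [-14.6, -8.0, 13.5]
finger_gap: 0.0517
```

```bash
python3 - <<'E'
from h import *
s=status.state(); print(s["tool_pos"],s["tcp_rot"],s["ft_force"],s["torque"],s["finger_gap"])
c,im=snap("wrist","w4"); 
cv2.imwrite("pics/w4b.png",cv2.resize(im[90:290,60:360],None,fx=2.6,fy=2.6,interpolation=cv2.INTER_CUBIC))
E
```

```text
[ 0.51245563 -0.13440976  0.07682889] [[-0.00519717 -0.21610907 -0.9763554 ]
 [-0.00340413 -0.9763591   0.21612801]
 [-0.9999807   0.00444689  0.00433864]] [-14.59693546  -7.97768031  13.50558486] [-1.51823667  2.35816561  0.09509434] 0.051683667778566755
```

View pics/w4b.png

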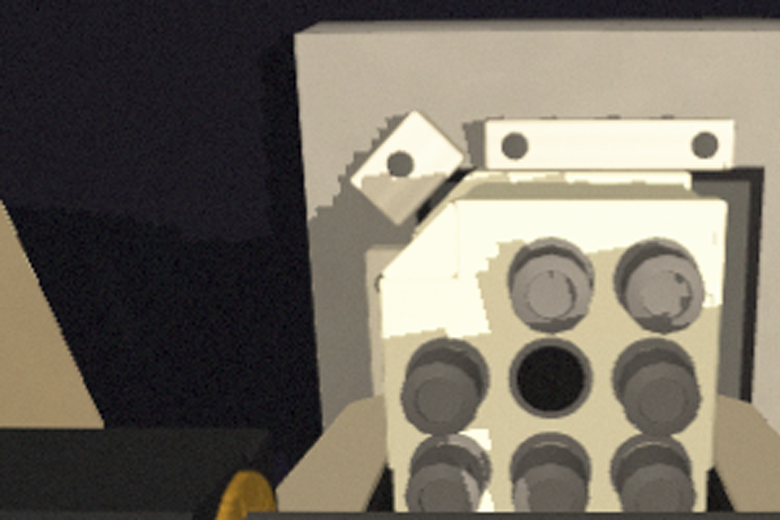

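The rack's far skirt edge, about (575,172), lies along the far fence, and its cut edge lies parallel to and close by the key. Forces in the reader frame are about 12.5 N in x and 11 N in y, and motion has stalled in both. A last check that it holds still:

{"name": "drive_tool", "arguments": {
  "deltas": [
    [[0.0002,0.0002,0],0,0.04],
    [[0,0,0],0,0.04],
    [[0,0,0],0,0.04],
    [[0,0,0],0,0.04],
    [[0,0,0],0,0.04],
    [[0,0,0],0,0.04],
    [[0,0,0],0,0.04],
    [[0,0,0],0,0.04]
  ]
}}

```text
clock: 12.9
tool_pos: [0.5125, -0.1344, 0.0768]
tcp_rot: [[-0.006, -0.216, -0.976], [-0.004, -0.976, 0.216], [-1.0, 0.005, 0.005]]
ft_force: [-16.0, -8.9, 13.1]
finger_gap: 0.0517
```

```bash
python3 - <<'E'
from h import *
c=optics.get_calibration("wrist"); s=status.state(); print(s["tool_pos"],s["ft_force"],s["clock"])
c=dict(np.load("pics/w4.npz")); A=lambda p:np.array(p,float)/2.6+[60-.31,90-.31]
D=np.array([.5690,-.1188]); y=-.218; ex=np.array([np.cos(y),np.sin(y)]); ey=np.array([-ex[1],ex[0]])
rel=lambda P:np.c_[(P[:,:2]-D)@ex,(P[:,:2]-D)@ey].round(4).tolist()
print("far fence holes",rel(ray(c,A([[514,145],[704,145]]),.051)))
print("skirt far edge",rel(ray(c,A([[480,172],[690,172]]),.054)))
t=.0768+.0172
print("rack top far edge",rel(ray(c,A([[465,199],[727,200]]),t)), "want x=-0.002")
print("rack top side", rel(ray(c,A([[383,280],[389,400]]),t)))
E
```

```text
[ 0.51246954 -0.13442448  0.07683533] [-16.00868435  -8.85819787  13.10212297] 12.9
far fence holes [[0.0051, -0.0211], [0.0051, -0.059]]
skirt far edge [[-0.0, -0.0145], [-0.0, -0.0559]]
rack top far edge [[-0.0009, -0.0152], [-0.001, -0.055]] want x=-0.002
rack top side [[-0.0133, -0.0022], [-0.033, -0.0022]]
```

```bash
python3 -c "
from bench import job_done; print(job_done())"
```

```text
the job is handed in; nothing more can be done
None
```

I gripped the rack across its side walls and lifted it upright. I turned it to the reader's angle and set it on the window about 15 mm short of both fences. Then I slid it in small steps into the keyed corner, and handed in at about 13 s still gripping and pressing.

**Last checks**
- **Position:** In the final wrist image the skirt's far edge lies at the far fence's inner face (0.0 mm, both ends). The upper wall sits 2.2 mm from the left fence line, where 2 mm is expected. The top far edge read about -1 mm where -2 mm is expected, so the views agree to about 1 mm.
- **Contact:** The tool stopped moving in both directions, pressing with roughly 14 N towards the far fence and 12 N towards the left fence. That is well above the 3.2 N that holds each nose flush. It did not move during the last 0.8 s.
- **Grip and angle:** The finger opening stayed at 51.7 mm. The tool was 0.008 rad off vertical and within about 0.001 rad of the reader's measured direction.

**Small disagreement:** The tool's final position was about 1 mm further in x than I had predicted from the images, which is within the calibration error.

**Not checked:** I could not read the switch values. That the noses are pushed in is inferred from the rack's position and the forces. I also did not measure the other bench items again afterwards. The wrist force readings never showed an unexpected contact.

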